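# Pin, pack and press a collar in a deburring clamp

## Robot

A 7-joint arm with a two-finger parallel gripper is mounted at the origin on the work surface. World frame = base frame: x ahead of the robot, y to its left, z up, the work surface at z = 0. Lengths are in m, angles in rad, forces in N, time in s.
With the tool pointing down it reaches from about 0.4 to 0.925 m from the base axis. Payload 5.6 kg.
Tool frame: the origin (TCP) lies at the very end of the fingers, on their centre line; the grasp point (between the pads) lies ctrl.pinch_z behind it (ctrl.pinch_z is the distance from the TCP to the grasp point, in m); z points along the fingers, y is the line along which they close (so a half turn about z gives the same grasp; the last joint's range is limited). The gripper opens to 85 mm and grips with 20 to 120 N. Pads are 22 mm wide; open, the fingers measure 114 mm over their backs; the gripper's body (76 mm by 85 mm) begins 54 mm behind the grasp point. The pads swing forward as they close: fully open they stand 13 mm farther back than shut.
Start: joints at [-1.306, 0.468, -0.012, 1.603, 0.006, 1.071, -0.056], TCP at [0.197, 0.619, 0.231] pointing down, gripper open.
Joint ranges: [-2.53, 2.53], [-0.31, 2.02], [-1.57, 1.55], [0.28, 2.44], [-1.29, 4.43], [0.15, 1.84], [-2.92, 2.92]. Speed limits (rad/s): [2.57, 2.57, 3.14, 3.14, 3.14, 3.14, 3.14].

## Interface

Orientations are given as a unit quaternion [x, y, z, w].
In Python, from cell import ctrl, eyes, order gives the robot as it stands.
- The arm moves only by the tool move_arm, never from a script. Its argument "commands" is a list of rows, each an object with "translation": the shift along the tool's x, y, z in cm, a list of three; "spin": the turn about the tool's z in degrees; "grip": the opening, from -1 (shut) to 1 (fully open). A call has 1 to 20 rows; each row is the pose to reach, as a shift and turn from the pose commanded when the call began, along the tool's axes at that moment; what a row does not reach only later rows make up. A row lasts 1/12 s, in which the tool goes at most 41.7 mm and 7.16 degrees, less where a joint would pass 70% of its speed; a pose out of reach is approached as far as the arm can. A call with a gripper value outside its range is refused whole. The fingers move at their own pace and stop on an object; the grip force is fixed at half the most. Time passes only in rows, so rows that repeat a pose let the fingers close. It gives the time, the measured TCP pose, the force, the opening and the grip force at its end, in the units of the state.
- ctrl.observe(): the state, without advancing time (a new reading comes with each control period).
- eyes.read_camera(name): name is "scene" or "top" or "wrist"; returns a dict with "image" (384x512x3 uint8, red, green, blue), "z_map" (384x512 float32, m along the optical axis (not along the pixel's ray), 0 where there is no reading), "camera_matrix" (3x3 intrinsics, pixels), "eye" and "rotation" of the camera in the world; the wrist camera has in their place "hand_eye" (4x4, takes a point from camera to tool coordinates, whose origin is the TCP and whose axes are the flange's). Camera axes: x right, y up, looking along -z (the intrinsics and any distortion apply to the point x, -y, -z); pixel columns grow to the right and rows downward; lengths in m; the calibration is good to about 2 mm. A picture is of the moment at which its call begins: read the wrist's pose just before it.
- order.hand_in(): hands the job in; it is judged then, once.
The state is a dict: "t": time; "joint_pos": joint angles; "dq": joint speeds; "effort": joint torques, N m; "eef_pos": TCP position; "orientation": TCP orientation; "force": force on the tool from outside, world axes, zero at the start; "moment": the same for the moment, N m; "width": finger opening in m; "grip_force": force on a finger pad.
Only numpy, scipy, OpenCV 4.12 (cv2) and the standard library are available. Lean on these libraries where they do the work, as an engineer would, in place of code of your own. Each camera call takes 0.05 s, during which the arm holds its last target. There are 200 camera calls.

## Task

On the deburring bench, first take the red-headed locating pin out of the wooden rack and drop it point-down into the bore of the smallest collar in the clamp, the only one without a pin. Then stand the brass packing bar on end on the clamp's base in front of that same collar, the only place where the gap to the green pressure plate is wide enough, and let go of it. Finally push the plate's red handle away from the robot until the plate lies flush on the bar and squeezes it firmly against the collar, and finish while still holding it pressed (a spring opens it otherwise); leave everything else where it is.

Things in the scene. Friction and masses are not known exactly. Their poses are not given: they have to be found in the camera images.
- clamp: Grey base, 215 (x) x 270 (y) x 12 mm, fixed to the bench. Origin on the bench under the middle of the row of collars; x points away from the robot (the plate closes that way), y along the row. It reaches from x = -155 to +60 mm. Collars stand on its top at x = 0, y = -80, 0, +80 mm, in any order. Behind them a rail, top 28 mm above the bench; green guide blocks, top 44 mm, at x = -88, y = +-30.
- collar_small: Smallest steel collar, 50 mm diameter, 35 mm high, fixed upright on the base, with an empty bore of 16 mm diameter through its centre down to the base. Origin at the centre of its underside, 12 mm above the bench; top at 47 mm. Axes parallel to the clamp's. The gap between its front (-x side) and the open pressure plate is 24 mm.
- collar_mid: Middle steel collar, diameter 66 mm, 35 mm high, fixed on the base, already holding a red-headed pin of its own (top 92 mm above the bench). Origin at the centre of its underside. The gap before it is only 16 mm.
- collar_large: Largest steel collar, diameter 70 mm, 35 mm high, fixed on the base, already holding a red-headed pin of its own (top 92 mm above the bench). Origin at the centre of its underside. The gap before it is only 14 mm.
- plate: Green pressure plate, 236 (y) x 14 (x) x 34 mm high. Origin at its centre, 30 mm above the bench, 59 mm ahead (+x) of the handle's. Moves with the handle; with the brass bar in place it stops after 6 to 7 mm, and pushing the handle on squeezes the bar through a buffer spring: 6 N at first, +1 N per mm, about 13 N with the handle at its stop. 10 to 13 mm of handle travel is a firm press.
- handle: Red handle bar, 90 mm long (y) x 14 mm thick (x) x 14 mm high. Origin at its middle, 78 mm above the bench; when open at x = -115, y = 0 in the clamp's frame. Uprights at y = +-30 mm carry it; between them it is open down to the base. Slides along the clamp's +x from 0 to a hard stop at 14 mm; a return spring (2.7 N, +0.15 N per mm) reopens it.
- rack: Wooden rack block fixed to the bench, 140 (x) x 44 (y) x 45 mm high, with three 14 mm square holes 40 mm deep in a row along its x, 45 mm apart. Origin at the centre of its underside.
- pin: Steel locating pin, 80 mm long, 70 g: shaft 12 mm diameter with chamfered point for the lower 48 mm, red round head 16 mm diameter for the upper 32 mm. Origin at the centre of its lower end, z to the head. Starts upright in one of the rack's holes, lower end 5 mm above the bench. Seated in the collar, its lower end rests on the base, 12 mm above the bench.
- spacer: Brass packing bar, 18 mm thick (x) x 30 mm wide (y) x 80 mm high (z), standing on end on the bench at the start. About 340 g. Origin at the centre of its underside. It goes in standing, its 18 mm thickness across the gap, its middle in line with the collar's middle (within 12 mm along the row).
- thick_bar: Dark steel bar, 30 (x) x 40 (y) x 70 mm high, standing on end: too thick for any gap, to be left alone. Origin at the centre of its underside.
- burr_cone: Deburring burr with a brass cone head 20 mm in diameter, 78 mm long, standing in the rack, to be left alone. Origin at its lower end.
- burr_ball: Deburring burr with a dark ball head 22 mm in diameter, 68 mm long, standing in the rack, to be left alone. Origin at its lower end.
- ring_a: Loose steel ring, 70 mm diameter, 30 mm high, lying on the bench, to be left alone. Origin at the centre of its underside.
- ring_b: Another loose steel ring, 70 mm diameter, 30 mm high, lying on the bench, to be left alone. Origin at the centre of its underside.
- brush: Bench brush lying on the bench, to be left alone.
Not all that is in view belongs to the job. Leave any white look-alike of the spacer alone.

How it is judged:
By the outcome, as a careful person would: the job done as asked, in the order asked, and still so for the second after the job is handed in, while the arm keeps its last pose, push and grip.
It also fails if it takes over 67 s, if anything falls off the work surface, if the arm or the gripper's body presses on something with over 40 N, if the wrist force passes 120 N, or if a joint passes its speed limit or range.

## Working session

There is one attempt and no reset: what is moved stays moved. The work goes in short steps, Python scripts to look and compute and a tool call to move; the robot and the scene stay as the last step left them, time stands still between calls to the robot, and variables do not carry over. Pictures are saved under pics/ and viewed, at most 10 in all, crops included, and the job is handed in when it is done.

Besides the shell and the picture viewer there is one more tool, called as name(argument=value, ...) on one line, values as JSON. move_arm: Moves the arm, as the interface text tells. Its arguments: {"type":"object","properties":{"commands":{"type":"array","items":{"type":"object","properties":{"translation":{"type":"array","items":{"type":"number"}},"spin":{"type":"number"},"grip":{"type":"number"}}}}},"required":["commands"]}

```bash
ls; mkdir -p pics
cat > h.py <<'E'
import numpy as np, cv2
from scipy.spatial.transform import Rotation as R
from cell import ctrl, eyes, order
def grab(n):
    s=ctrl.observe(); c=eyes.read_camera(n)
    if n=="wrist":
        T=np.eye(4);T[:3,:3]=R.from_quat(s["orientation"]).as_matrix();T[:3,3]=s["eef_pos"]
        M=T@np.array(c["hand_eye"])
    else:
        M=np.eye(4);r=np.array(c["rotation"])
        M[:3,:3]=r if r.shape==(3,3) else R.from_quat(r).as_matrix();M[:3,3]=c["eye"]
    d=dict(im=c["image"],z=c["z_map"],K=np.array(c["camera_matrix"]),M=M)
    np.savez(f"{n}.npz",**d); return c,d
def load(n): return dict(np.load(f"{n}.npz"))
def cloud(d):
    h,w=d["z"].shape;u,v=np.meshgrid(np.arange(w),np.arange(h));K=d["K"];z=d["z"]
    P=np.stack([(u-K[0,2])/K[0,0]*z,-(v-K[1,2])/K[1,1]*z,-z],-1)
    return P@d["M"][:3,:3].T+d["M"][:3,3]
def save(d,name,crop=None,s=1):
    im=d["im"]
    if crop: a,b,c2,e=crop; im=im[b:e,a:c2]
    cv2.imwrite("pics/"+name,cv2.resize(im[...,::-1],None,fx=s,fy=s,interpolation=cv2.INTER_CUBIC))
E
python3 - <<'E'
from h import *
print(ctrl.observe(),ctrl.pinch_z)
for n in("top","scene"):
    c,d=grab(n);print(n,[k for k in c],d["M"].round(3).tolist(),d["K"].tolist(),{k:c[k] for k in c if k not in("image","z_map")})
    save(d,n+"1.png",s=1.5)
E
```

```text
pics
{'t': 0.0, 'joint_pos': array([-1.3059764 ,  0.46840061, -0.01161404,  1.60361389,  0.00602261,
        1.07142737, -0.05629883]), 'dq': array([-1.29451369e-03, -1.17894070e-03, -4.63371097e-04, -9.27788999e-04,
        8.41811950e-04, -3.14468141e-05, -4.91145053e-05]), 'effort': array([-6.42742589e-05, -5.32398641e+01,  2.12641672e-02, -2.51309305e+01,
        1.14394590e-02,  7.83643511e-03,  7.10789209e-06]), 'eef_pos': array([0.19683271, 0.61889086, 0.23032717]), 'orientation': array([ 1.53323723e-01,  9.88175598e-01, -9.04831749e-04, -6.91606438e-05]), 'force': array([ 0.55335549,  0.05106565, -0.62992854]), 'moment': array([-0.01384964,  0.00550543,  0.02830495]), 'grip_force': 0.0, 'width': 0.08529255904559166} 0.0187
top ['image', 'z_map', 'camera_matrix', 'eye', 'rotation'] [[0.03, 0.998, -0.055, 0.44], [-1.0, 0.029, -0.012, -0.034], [-0.01, 0.055, 0.998, 1.529], [0.0, 0.0, 0.0, 1.0]] [[481.057184178895, 0.0, 257.1328070211483], [0.0, 481.057184178895, 191.56616570911515], [0.0, 0.0, 1.0]] {'camera_matrix': array([[481.05718418,   0.        , 257.13280702],
       [  0.        , 481.05718418, 191.56616571],
       [  0.        ,   0.        ,   1.        ]]), 'eye': array([ 0.43989799, -0.03351904,  1.52915901]), 'rotation': array([ 0.02333941, -0.01566504, -0.69627339,  0.71722607])}
scene ['image', 'z_map', 'camera_matrix', 'eye', 'rotation'] [[-0.33, -0.718, 0.612, 1.143], [0.944, -0.251, 0.215, 0.197], [-0.001, 0.649, 0.761, 0.85], [0.0, 0.0, 0.0, 1.0]] [[386.06344463868595, 0.0, 257.33302045200645], [0.0, 386.06344463868595, 198.0049191193524], [0.0, 0.0, 1.0]] {'camera_matrix': array([[386.06344464,   0.        , 257.33302045],
       [  0.        , 386.06344464, 198.00491912],
       [  0.        ,   0.        ,   1.        ]]), 'eye': array([1.14264691, 0.1971689 , 0.85031717]), 'rotation': array([0.19988002, 0.28215372, 0.76515766, 0.54311234])}
```

View pics/top1.png

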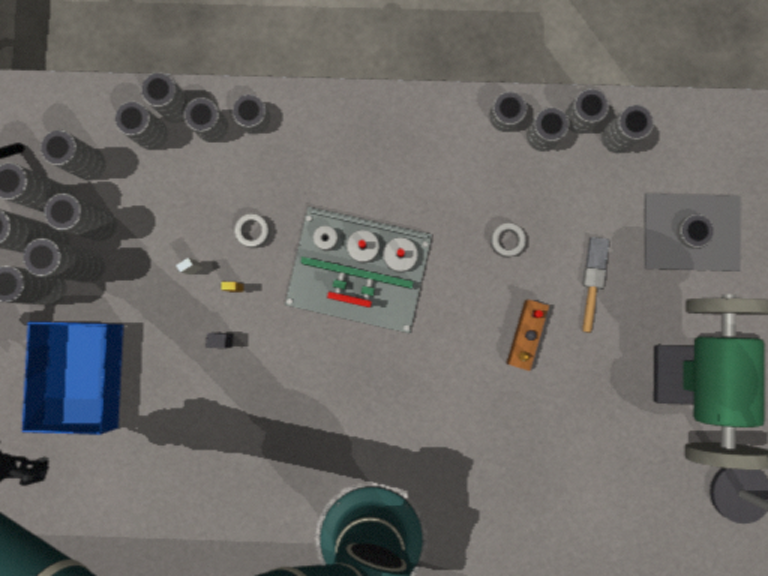

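View pics/scene1.png

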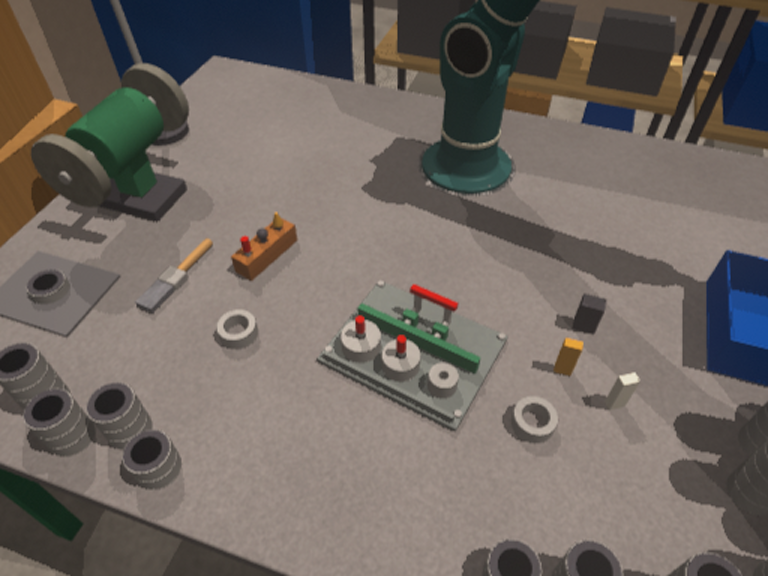

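Top view (in the 1.5x picture): the red pin candidates are the rack pin at (539,314), the collar pins at (363,244) and (401,253), and the handle at (350,298). I choose the rack pin. The bar candidates are brass (231,286), white look-alike (185,264) and dark (222,340). I choose brass. The only empty collar is the small one at (325,237).

Run:
```python
from h import *
im=[]
for n in("top","scene"):
    d=load(n);P=cloud(d);hsv=cv2.cvtColor(d["im"],cv2.COLOR_RGB2HSV).astype(int);H,S,V=hsv[...,0],hsv[...,1],hsv[...,2]
    Y=(P[...,0]>.2)&(P[...,0]<.8)&(abs(P[...,1])<.5)
    ms={"red":((H<6)|(H>174))&(S>190),"brass":(H>17)&(H<33)&(S>130),"green":(H>45)&(H<85)&(S>110),"wood":(H>=6)&(H<14)&(S>150),"high":(P[...,2]>.06)&(S<90)}
    for k,m in ms.items():
        N,L,st,_=cv2.connectedComponentsWithStats((m&Y&(P[...,2]>.015)).astype(np.uint8))
        for i in range(1,N):
            if st[i,4]<12: continue
            q=P[L==i];zt=np.percentile(q[:,2],90);t=q[q[:,2]>zt-.008]
            r=cv2.minAreaRect(t[:,:2].astype(np.float32)*1000)
            print(n,k,st[i].tolist(),"ztop",zt.round(3),"ctr",np.round(r[0],1),"size",np.round(r[1],1),"ang",round(r[2],1),"mean",t.mean(0).round(4))
d=load("top");P=cloud(d);
for x in [(150,250),(300,250)]:print(P[x[1],x[0]])
```

```text
top red [240, 161, 4, 4, 13] ztop 0.098 ctr [604.7  34.2] size [9.9 6.3] ang 2.1 mean [0.6047 0.0348 0.0945]
top red [265, 167, 4, 4, 14] ztop 0.096 ctr [589.2 -42.7] size [9. 9.] ang 1.4 mean [ 0.5897 -0.0426  0.0929]
top red [219, 195, 28, 9, 107] ztop 0.09 ctr [494.3  56.7] size [84.8 11.3] ang 78.7 mean [0.4945 0.0572 0.0862]
top red [356, 207, 6, 5, 25] ztop 0.089 ctr [ 476.1 -323.1] size [12.  11.9] ang 0.5 mean [ 0.4764 -0.3226  0.0868]
top brass [148, 188, 14, 6, 77] ztop 0.084 ctr [513.6 299.7] size [15.5 27.7] ang 0.9 mean [0.5139 0.299  0.0806]
top brass [347, 235, 6, 6, 27] ztop 0.083 ctr [ 391.9 -300.1] size [ 8.7 12.2] ang 64.2 mean [ 0.3908 -0.2998  0.0805]
top green [201, 172, 73, 20, 278] ztop 0.052 ctr [545.   36.5] size [234.   95.1] ang 55.8 mean [0.5508 0.0428 0.0547]
top green [223, 187, 8, 6, 30] ztop 0.049 ctr [525.9  79.7] size [20.8 13. ] ang 79.7 mean [0.5265 0.0797 0.0451]
top green [241, 192, 8, 5, 26] ztop 0.049 ctr [515.2  21.8] size [20.6 11.8] ang 72.9 mean [0.5145 0.0209 0.0463]
top wood [344, 201, 20, 26, 130] ztop 0.05 ctr [ 459.6 -317.7] size [38.
[... 1310 characters left out ...]
6 mean [ 0.4439 -0.3076  0.0442]
scene high [171, 153, 7, 6, 34] ztop 0.072 ctr [ 438.1 -310. ] size [13.9 17.7] ang 16.8 mean [ 0.4381 -0.3087  0.0693]
scene high [274, 195, 7, 6, 17] ztop 0.073 ctr [494.9  24.8] size [18.3  2.5] ang 78.6 mean [0.495  0.0258 0.0703]
scene high [387, 196, 17, 14, 165] ztop 0.07 ctr [405.8 325.7] size [40.3 32.1] ang 89.6 mean [0.407  0.325  0.0682]
scene high [296, 205, 9, 5, 19] ztop 0.074 ctr [507.9  91.6] size [ 6.5 20.9] ang 8.4 mean [0.5068 0.0904 0.0713]
scene high [410, 249, 17, 13, 153] ztop 0.08 ctr [555.4 393.5] size [18.1 31.5] ang 35.6 mean [0.557  0.393  0.0784]
[0.32896194 0.31743841 0.00344371]
[ 3.43230043e-01 -1.56588635e-01 -9.40948717e-05]
```

Run:
```python
from h import *
a=load("top")["im"][185:255,335:375];b=load("top")["im"][160:235,115:180]
a=cv2.resize(a,(340,595),interpolation=cv2.INTER_CUBIC);b=cv2.resize(b,(440,595),interpolation=cv2.INTER_CUBIC)
cv2.imwrite("pics/crop1.png",np.hstack([a,b])[...,::-1])
```

```text
(no output)
```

View pics/crop1.png

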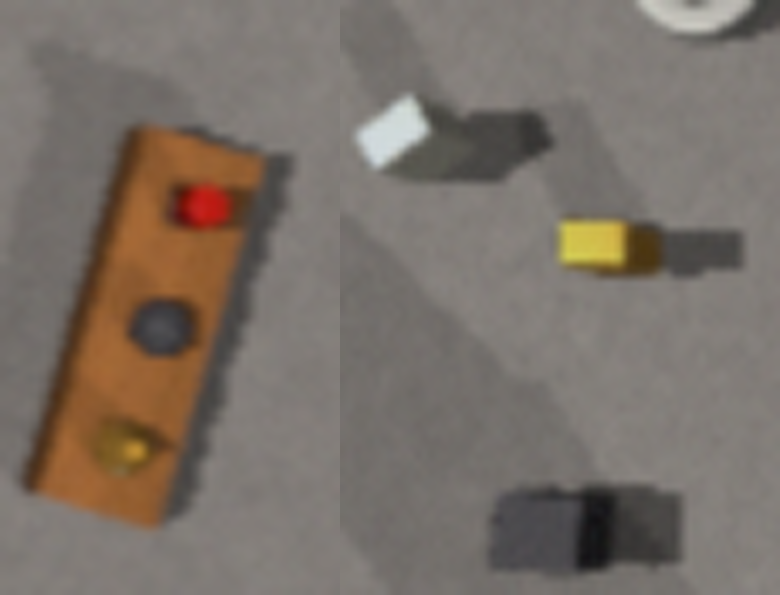

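The crop confirms the choice: the red cylinder head sits at the far end of the rack, with the ball burr next to it and the cone at the near end. The brass bar is standing apart from the white one. Next I'll move over the clamp for a closer wrist view.

```bash
cat >> h.py <<'E'
def to(xyz,yaw_y):
    "translation (cm, tool axes) and spin (deg) to TCP xyz with tool y at world angle yaw_y (mod 180)"
    s=ctrl.observe();m=R.from_quat(s["orientation"]).as_matrix()
    t=m.T@(np.array(xyz)-s["eef_pos"])*100
    cur=np.degrees(np.arctan2(m[1,1],m[0,1]));dw=(yaw_y-cur+90)%180-90
    print("t",round(float(s["t"]),2),"eef",s["eef_pos"].round(4),"yaw_y",cur.round(2),"tilt",m[:2,2].round(4),"-> transl",t.round(2),"spin",round(-dw,2),"w",round(float(s["width"]),4),"F",s["force"].round(1))
E
python3 - <<'E'
from h import *
c,d=grab("wrist");print(np.array(c["hand_eye"]).round(4).tolist(),d["K"][0])
to((.52,.06,.27),78); to((.46,.06,.30),78)
E
```

```text
[[-0.0004, 0.9555, 0.2951, 0.0758], [1.0, -0.0001, 0.0014, 0.0007], [0.0013, 0.2951, -0.9555, -0.1433], [0.0, 0.0, 0.0, 1.0]] [288.38136271   0.         255.59661602]
t 0.15 eef [0.1969 0.619  0.2306] yaw_y 72.36 tilt [-0.0003 -0.0013] -> transl [-47.74 -43.49  -3.88] spin -5.64 w 0.0855 F [-0.2 -0.6 -0.4]
t 0.15 eef [0.1969 0.619  0.2306] yaw_y 72.36 tilt [-0.0003 -0.0013] -> transl [-42.02 -45.31  -6.88] spin -5.64 w 0.0855 F [-0.2 -0.6 -0.4]
```

move_arm(commands=[{"translation":[-47.7,-43.5,-2],"spin":-5.6,"grip":1},{"translation":[-47.7,-43.5,-2],"spin":-5.6,"grip":1},{"translation":[-47.7,-43.5,-2],"spin":-5.6,"grip":1},{"translation":[-47.7,-43.5,-2],"spin":-5.6,"grip":1},{"translation":[-47.7,-43.5,-2],"spin":-5.6,"grip":1},{"translation":[-47.7,-43.5,-2],"spin":-5.6,"grip":1},{"translation":[-47.7,-43.5,-2],"spin":-5.6,"grip":1},{"translation":[-47.7,-43.5,-2],"spin":-5.6,"grip":1},{"translation":[-47.7,-43.5,-2],"spin":-5.6,"grip":1},{"translation":[-47.7,-43.5,-2],"spin":-5.6,"grip":1},{"translation":[-47.7,-43.5,-2],"spin":-5.6,"grip":1},{"translation":[-47.7,-43.5,-2],"spin":-5.6,"grip":1},{"translation":[-47.7,-43.5,-2],"spin":-5.6,"grip":1},{"translation":[-47.7,-43.5,-2],"spin":-5.6,"grip":1},{"translation":[-47.7,-43.5,-2],"spin":-5.6,"grip":1},{"translation":[-47.7,-43.5,-2],"spin":-5.6,"grip":1},{"translation":[-47.7,-43.5,-2],"spin":-5.6,"grip":1},{"translation":[-47.7,-43.5,-2],"spin":-5.6,"grip":1},{"translation":[-47.7,-43.5,-2],"spin":-5.6,"grip":1},{"translation":[-47.7,-43.5,-2],"spin":-5.6,"grip":1}])

```text
t: 1.82
eef_pos: [0.519, 0.0619, 0.2511]
orientation: [0.104, 0.995, 0.0, -0.0]
force: [-0.2, -0.7, 0.2]
width: 0.0853
grip_force: 0.0
```

Run:
```python
from h import *
to((.478,-.322,.2),75.7)
c,d=grab("wrist");save(d,"w1.png",s=1.5)
```

```text
t 1.82 eef [0.519  0.0619 0.2511] yaw_y 78.1 tilt [-0.0007  0.0005] -> transl [ -3.9  -38.41   5.09] spin 2.4 w 0.0853 F [-0.2 -0.7  0.2]
```

View pics/w1.png

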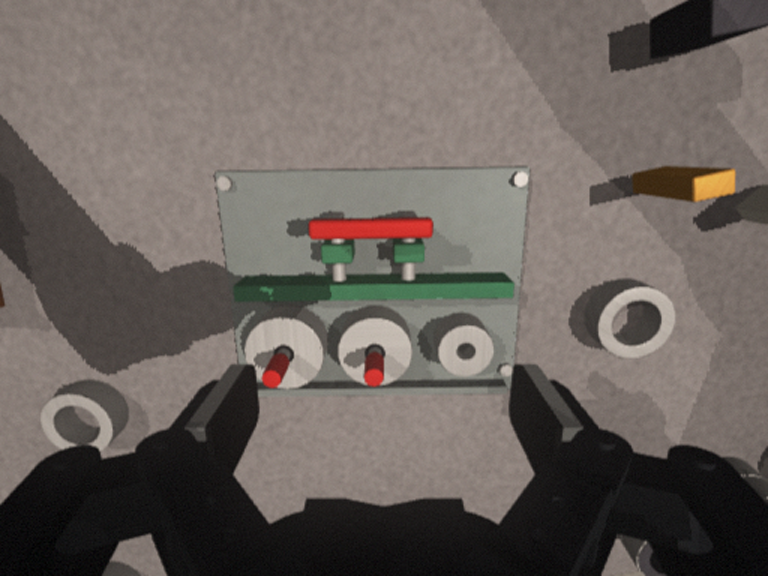

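Wrist view: small collar bore at (466,351), large (284,352), mid (375,348), plate as a horizontal band at y~288, handle at (371,228). I'll measure the clamp frame.

```bash
cat >> h.py <<'E'
def ray(d,u,v,z):
    K,M=d["K"],d["M"];r=M[:3,:3]@np.array([(u-K[0,2])/K[0,0],-(v-K[1,2])/K[1,1],-1]);return M[:3,3]+r*(z-M[2,3])/r[2]
E
python3 - <<'E'
from h import *
d=load("wrist");P=cloud(d);hsv=cv2.cvtColor(d["im"],cv2.COLOR_RGB2HSV);H,S=hsv[...,0].astype(int),hsv[...,1]
Z=P[...,2]
print("ray bore",ray(d,466/1.5,351/1.5,.047),"Zs",Z[234,300:306],Z[100,150])
m=((Z>.040)&(Z<.055)&(S<60)).astype(np.uint8)
m[:195]=0;m[256:]=0;m[:,:150]=0;m[:,345:]=0
cs,_=cv2.findContours(m,cv2.RETR_EXTERNAL,cv2.CHAIN_APPROX_NONE)
for c in cs:
    if len(c)<30: continue
    pts=np.array([ray(d,u,v,.047)[:2] for u,v in c[:,0]]);o,r=cv2.minEnclosingCircle((pts*1000).astype(np.float32));hull=cv2.convexHull((pts*1000).astype(np.float32));e=cv2.fitEllipse(hull)
    print("collar",o,r,"ell",e)
hm=((H<6)|(H>174))&(S>180)&(Z>.06);hm[165:]=0
q=np.argwhere(hm);pts=np.array([ray(d,u,v,.083)[:2] for v,u in q])*1000;print("handle",cv2.minAreaRect(pts.astype(np.float32)),Z[hm].mean())
g=(H>45)&(H<85)&(S>80)&(Z>.042)&(Z<.056);g[:180]=0
pts=np.array([ray(d,u,v,.047)[:2] for v,u in np.argwhere(g)])*1000;r=cv2.minAreaRect(pts.astype(np.float32));print("plate",r)
# brass
b=(H>15)&(H<33)&(S>120)&(Z>.074)&(Z<.09)
pts=np.array([ray(d,u,v,.08)[:2] for v,u in np.argwhere(b)])*1000;print("brass",len(pts),cv2.minAreaRect(pts.astype(np.float32)))
E
```

```text
ray bore [0.62150987 0.11483963 0.047     ] Zs [0.04664255 0.04740807 0.0470748  0.04538383 0.03926589 0.03466742] 0.0008229015741313406
collar (618.8801879882812, 113.63787841796875) 25.96198844909668 ell ((618.71533203125, 113.84941864013672), (49.04087448120117, 51.939414978027344), 98.69009399414062)
collar (603.5449829101562, 36.0356559753418) 34.00978088378906 ell ((603.8408203125, 36.024871826171875), (65.12091064453125, 67.78280639648438), 73.93476867675781)
collar (587.540283203125, -41.96893310546875) 36.17735290527344 ell ((587.7349853515625, -41.49081039428711), (68.84304809570312, 71.05001831054688), 20.23078155517578)
handle ((492.56524658203125, 57.73658752441406), (88.09184265136719, 13.050934791564941), 78.08963775634766) 0.08820637153506625
plate ((550.4533081054688, 46.814170837402344), (233.31858825683594, 14.350142478942871), 79.31450653076172)
brass 510 ((512.2470703125, 300.0220947265625), (18.509845733642578, 32.29254913330078), 0.7910947203636169)
```

move_arm(commands=[{"translation":[-1,-38.4,3],"spin":2.4,"grip":1},{"translation":[-1,-38.4,3],"spin":2.4,"grip":1},{"translation":[-1,-38.4,3],"spin":2.4,"grip":1},{"translation":[-1,-38.4,3],"spin":2.4,"grip":1},{"translation":[-1,-38.4,3],"spin":2.4,"grip":1},{"translation":[-1,-38.4,3],"spin":2.4,"grip":1},{"translation":[-1,-38.4,3],"spin":2.4,"grip":1},{"translation":[-1,-38.4,3],"spin":2.4,"grip":1},{"translation":[-1,-38.4,3],"spin":2.4,"grip":1},{"translation":[-1,-38.4,3],"spin":2.4,"grip":1},{"translation":[-1,-38.4,3],"spin":2.4,"grip":1},{"translation":[-1,-38.4,3],"spin":2.4,"grip":1},{"translation":[-1,-38.4,3],"spin":2.4,"grip":1}])

```text
t: 2.95
eef_pos: [0.4503, -0.315, 0.2211]
orientation: [0.124, 0.992, 0.001, -0.0]
force: [0.2, 0.3, -0.0]
width: 0.0853
grip_force: 0.0
```

```bash
cp wrist.npz w_clamp.npz
python3 - <<'E'
from h import *
to((.478,-.322,.15),75.7)
c,d=grab("wrist");save(d,"w2.png",s=1.5)
E
```

```text
t 2.95 eef [ 0.4503 -0.315   0.2211] yaw_y 75.74 tilt [0.0001 0.0014] -> transl [-2.86 -0.    7.11] spin 0.04 w 0.0853 F [ 0.2  0.3 -0. ]
```

View pics/w2.png

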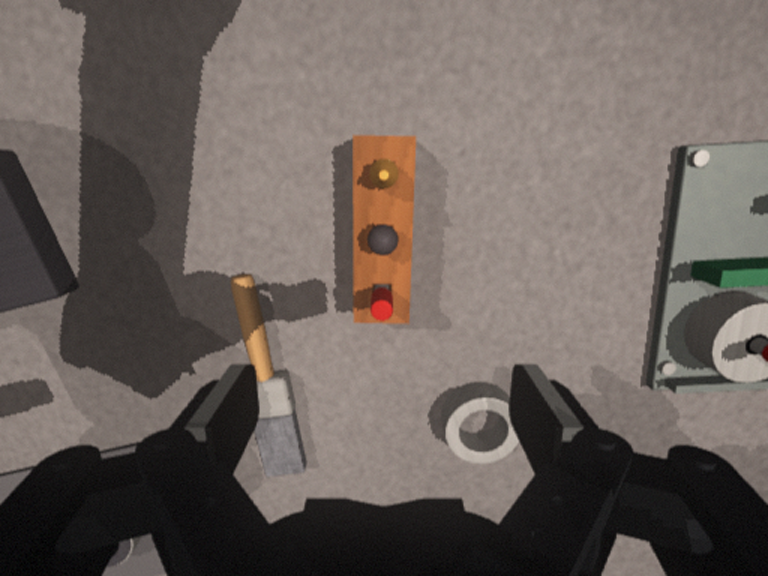

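Run:
```python
from h import *
d=load("wrist");P=cloud(d);Z=P[...,2]
hsv=cv2.cvtColor(d["im"],cv2.COLOR_RGB2HSV);H,S=hsv[...,0].astype(int),hsv[...,1]
m=((H<5)|(H>174))&(S>190)&(Z>.075)&(abs(P[...,1]+.32)<.05)
pts=np.array([ray(d,u,v,.085)[:2] for v,u in np.argwhere(m)])*1000
print(cv2.minEnclosingCircle(pts.astype(np.float32)),Z[m].mean(),"ray",ray(d,381/1.5,308/1.5,.085))
w=(H>=5)&(H<16)&(S>110)&(Z>.035)&(Z<.055)
q=np.array([ray(d,u,v,.045)[:2] for v,u in np.argwhere(w)])*1000;print("rack",cv2.minAreaRect(q.astype(np.float32)))
```

```text
((546.1312255859375, -492.4405822753906), 191.89559936523438) 0.09019387876462204 ray [ 0.47412883 -0.32224825  0.085     ]
rack ((431.76007080078125, -310.8171691894531), (44.05661392211914, 139.185546875), 74.68852233886719)
```

Run:
```python
from h import *
to((.4748,-.3224,.052),74.7)
```

```text
t 3.0 eef [ 0.4505 -0.3149  0.2212] yaw_y 75.77 tilt [0.0003 0.0012] -> transl [-2.54 -0.14 16.92] spin 1.07 w 0.0854 F [ 0.8 -0.8 -0.4]
```

move_arm(commands=[{"translation":[-2.5,-0.15,3],"spin":1,"grip":1},{"translation":[-2.5,-0.15,6],"spin":1,"grip":1},{"translation":[-2.5,-0.15,9],"spin":1,"grip":1},{"translation":[-2.5,-0.15,12],"spin":1,"grip":1},{"translation":[-2.5,-0.15,14],"spin":1,"grip":1},{"translation":[-2.5,-0.15,15.5],"spin":1,"grip":1},{"translation":[-2.5,-0.15,16.9],"spin":1,"grip":1},{"translation":[-2.5,-0.15,16.9],"spin":1,"grip":1},{"translation":[-2.5,-0.15,16.9],"spin":1,"grip":1},{"translation":[-2.5,-0.15,16.9],"spin":1,"grip":-1},{"translation":[-2.5,-0.15,16.9],"spin":1,"grip":-1},{"translation":[-2.5,-0.15,16.9],"spin":1,"grip":-1},{"translation":[-2.5,-0.15,16.9],"spin":1,"grip":-1},{"translation":[-2.5,-0.15,16.9],"spin":1,"grip":-1},{"translation":[-2.5,-0.15,16.9],"spin":1,"grip":-1},{"translation":[-2.5,-0.15,16.9],"spin":1,"grip":-1},{"translation":[-2.5,-0.15,16.9],"spin":1,"grip":-1}])

```text
t: 4.42
eef_pos: [0.4738, -0.3243, 0.0528]
orientation: [0.134, 0.991, 0.001, 0.0]
force: [-0.1, 2.7, 5.1]
width: 0.0146
grip_force: 58.5
```

move_arm(commands=[{"translation":[0,0,-1],"spin":0,"grip":-1},{"translation":[0,0,-3],"spin":0,"grip":-1},{"translation":[0,0,-5.5],"spin":0,"grip":-1},{"translation":[0,0,-8.5],"spin":0,"grip":-1},{"translation":[0,0,-11],"spin":0,"grip":-1},{"translation":[0,0,-12],"spin":0,"grip":-1},{"translation":[0,0,-12],"spin":0,"grip":-1},{"translation":[0,0,-12],"spin":0,"grip":-1}])

```text
t: 5.08
eef_pos: [0.473, -0.3248, 0.1721]
orientation: [0.134, 0.991, 0.0, 0.0]
force: [-0.7, 0.2, -1.8]
width: 0.0141
grip_force: 58.8
```

Run:
```python
from h import *
c,d=grab("wrist");save(d,"w3.png",(150,150,390,384),2.5)
to((.6193,.1142,.15),78.7)
```

```text
t 5.13 eef [ 0.4725 -0.3244  0.1711] yaw_y 74.57 tilt [-0.0016  0.001 ] -> transl [-2.48 46.18  2.13] spin -4.13 w 0.0144 F [ 0.1 -0.9 -0.2]
```

View pics/w3.png

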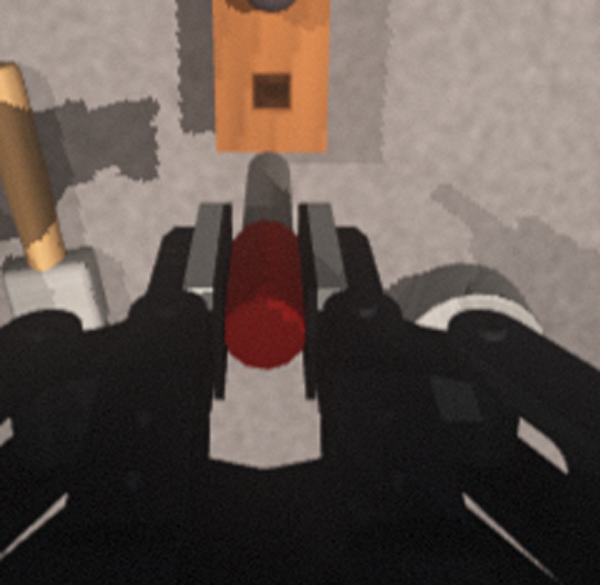

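The pin is held between the pads; head centre at crop (265,328), shaft tip at about (268,155). I'll work out its offset and tilt in the tool frame.

Run:
```python
from h import *
c,d=grab("wrist");d["M"]=np.array(c["hand_eye"])
f=lambda x,y:(150+x/2.5,150+y/2.5)
P=cloud(d)
for n,(x,y),z in(("headtop",(265,328),-.033),("headbase far edge",(265,222),-.001),("tip far edge",(268,153),.047)):
    u,v=f(x,y);print(n,ray(d,u,v,z).round(4),"depth pt",P[int(round(v))+(1 if n!="headtop" else 0),int(round(u))].round(4))
P2=P[:,256]
for v in range(208,300,4):print(v,P2[v].round(4))
```

```text
headtop [ 0.0004  0.0007 -0.033 ] depth pt [ 0.0009  0.0007 -0.0335]
headbase far edge [ 0.0052  0.0007 -0.001 ] depth pt [ 0.007   0.0007 -0.006 ]
tip far edge [0.0028 0.0016 0.047 ] depth pt [0.0048 0.0014 0.0404]
208 [-0.0238  0.0007  0.1254]
212 [0.0051 0.0007 0.0397]
216 [0.0049 0.0007 0.0329]
220 [0.0049 0.0007 0.026 ]
224 [0.0051 0.0007 0.0193]
228 [0.0047 0.0007 0.0143]
232 [0.005  0.0007 0.008 ]
236 [0.0051 0.0007 0.0026]
240 [ 0.007   0.0007 -0.006 ]
244 [ 0.0068  0.0007 -0.0101]
248 [ 0.007   0.0007 -0.0148]
252 [ 0.0065  0.0007 -0.0179]
256 [ 0.0067  0.0007 -0.0221]
260 [ 0.0066  0.0007 -0.0255]
264 [ 0.0063  0.0007 -0.0285]
268 [ 0.0063  0.0007 -0.0318]
272 [ 0.0041  0.0007 -0.0315]
276 [ 0.0031  0.0007 -0.0331]
280 [ 0.0011  0.0007 -0.0331]
284 [-0.0011  0.0007 -0.0329]
288 [-0.0033  0.0007 -0.0328]
292 [-0.006   0.0007 -0.032 ]
296 [-0.0082  0.0007 -0.0318]
```

Run:
```python
from h import *
to((.618,.1137,.185),78.7)
```

```text
t 5.18 eef [ 0.4723 -0.3243  0.1706] yaw_y 74.56 tilt [-0.0026  0.0014] -> transl [-2.39 46.09 -1.41] spin -4.14 w 0.0145 F [-1.1 -0.  -0.8]
```

move_arm(commands=[{"translation":[-0.2,2,-1.4],"spin":-0.5,"grip":-1},{"translation":[-2.4,46.1,-1.4],"spin":-4.1,"grip":-1},{"translation":[-2.4,46.1,-1.4],"spin":-4.1,"grip":-1},{"translation":[-2.4,46.1,-1.4],"spin":-4.1,"grip":-1},{"translation":[-2.4,46.1,-1.4],"spin":-4.1,"grip":-1},{"translation":[-2.4,46.1,-1.4],"spin":-4.1,"grip":-1},{"translation":[-2.4,46.1,-1.4],"spin":-4.1,"grip":-1},{"translation":[-2.4,46.1,-1.4],"spin":-4.1,"grip":-1},{"translation":[-2.4,46.1,-1.4],"spin":-4.1,"grip":-1},{"translation":[-2.4,46.1,-1.4],"spin":-4.1,"grip":-1},{"translation":[-2.4,46.1,-1.4],"spin":-4.1,"grip":-1},{"translation":[-2.4,46.1,-1.4],"spin":-4.1,"grip":-1},{"translation":[-2.4,46.1,-1.4],"spin":-4.1,"grip":-1},{"translation":[-2.4,46.1,-1.4],"spin":-4.1,"grip":-1},{"translation":[-2.4,46.1,2],"spin":-4.1,"grip":-1},{"translation":[-2.4,46.1,5],"spin":-4.1,"grip":-1},{"translation":[-2.4,46.1,5],"spin":-4.1,"grip":-1},{"translation":[-2.4,46.1,5],"spin":-4.1,"grip":-1},{"translation":[-2.4,46.1,5],"spin":-4.1,"grip":-1}])

```text
t: 6.77
eef_pos: [0.6197, 0.1115, 0.1232]
orientation: [0.1, 0.995, -0.0, 0.0]
force: [0.5, 0.2, -0.7]
width: 0.0144
grip_force: 58.8
```

Run:
```python
from h import *
to((.618,.1137,.109),78.7)
c,d=grab("wrist");save(d,"w4.png",(170,140,350,275),4)
```

```text
t 6.77 eef [0.6197 0.1115 0.1232] yaw_y 78.55 tilt [ 0.0009 -0.0005] -> transl [0.22 0.18 1.42] spin -0.15 w 0.0144 F [ 0.5  0.2 -0.7]
```

View pics/w4.png

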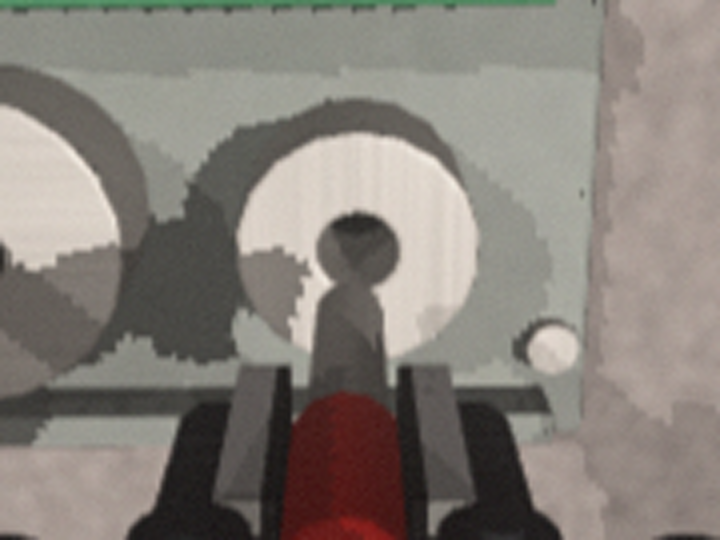

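Run:
```python
from h import *
c,d=grab("wrist");z=ctrl.observe()["eef_pos"][2]-.047
d["M"]=np.array(c["hand_eye"]);f=lambda x,y:(170+x/4,140+y/4)
print("bore tool",ray(d,*f(358.5,250.5),z), "collar far edges",ray(d,*f(237,250),z),ray(d,*f(478,250),z),ray(d,*f(358,131),z))
for y in(290,310,340):print("shaft",ray(d,*f(349,y),.04-(y-290)/8*.0015))
P=cloud(d)
for v in range(212,236,3):print(P[v,257].round(4))
```

```text
bore tool [-0.00137227  0.00368738  0.07724952] collar far edges [-0.00126806 -0.02090677  0.07724952] [-0.00126226  0.02786858  0.07724952] [0.02343301 0.00349601 0.07724952]
shaft [0.00454196 0.0016033  0.04      ]
shaft [0.00241412 0.00159072 0.03625   ]
shaft [-0.00056917  0.00157156  0.030625  ]
[0.0049 0.0014 0.0401]
[0.0052 0.0014 0.0339]
[0.0045 0.0014 0.0303]
[0.0053 0.0014 0.0234]
[0.0046 0.0014 0.0203]
[0.0052 0.0013 0.0146]
[0.0054 0.0013 0.0098]
[0.0043 0.0013 0.0082]
```

move_arm(commands=[{"translation":[-0.02,0.2,0.5],"spin":0,"grip":-1},{"translation":[-0.02,0.2,1.2],"spin":0,"grip":-1},{"translation":[-0.02,0.2,2.0],"spin":0,"grip":-1},{"translation":[-0.02,0.2,2.5],"spin":0,"grip":-1},{"translation":[-0.02,0.2,2.8],"spin":0,"grip":-1},{"translation":[-0.02,0.2,3.1],"spin":0,"grip":-1},{"translation":[-0.02,0.2,3.4],"spin":0,"grip":-1},{"translation":[-0.02,0.2,3.6],"spin":0,"grip":-1},{"translation":[-0.02,0.2,3.6],"spin":0,"grip":-1}])

```text
t: 7.62
eef_pos: [0.6195, 0.1148, 0.0858]
orientation: [0.099, 0.995, -0.0, -0.0]
force: [-0.0, -0.8, -0.8]
width: 0.0141
grip_force: 58.8
```

move_arm(commands=[{"translation":[0,0,0.6],"spin":0,"grip":-1},{"translation":[0,0,1.2],"spin":0,"grip":-1},{"translation":[0,0,1.8],"spin":0,"grip":-1},{"translation":[0,0,2.4],"spin":0,"grip":-1},{"translation":[0,0,2.4],"spin":0,"grip":-1},{"translation":[0,0,2.4],"spin":0,"grip":-1},{"translation":[0,0,2.4],"spin":0,"grip":0},{"translation":[0,0,2.4],"spin":0,"grip":0},{"translation":[0,0,2.4],"spin":0,"grip":0},{"translation":[0,0,2.4],"spin":0,"grip":0},{"translation":[0,0,2.4],"spin":0,"grip":0},{"translation":[0,0,0.5],"spin":0,"grip":0},{"translation":[0,0,-2],"spin":0,"grip":0},{"translation":[0,0,-5],"spin":0,"grip":0},{"translation":[0,0,-9],"spin":0,"grip":0},{"translation":[0,0,-12],"spin":0,"grip":1},{"translation":[0,0,-12],"spin":0,"grip":1},{"translation":[0,0,-12],"spin":0,"grip":1}])

```text
t: 9.12
eef_pos: [0.6209, 0.1152, 0.2088]
orientation: [0.099, 0.995, 0.001, 0.002]
force: [0.2, -0.4, -1.0]
width: 0.0768
grip_force: 0.0
```

Run:
```python
from h import *
to((.513,.3005,.2),91.0)
c,d=grab("wrist");save(d,"w5.png",s=1.5)
```

```text
t 9.12 eef [0.6209 0.1152 0.2088] yaw_y 78.66 tilt [0.0046 0.0016] -> transl [14.23 16.05  0.86] spin -12.34 w 0.0768 F [ 0.2 -0.4 -1. ]
```

View pics/w5.png

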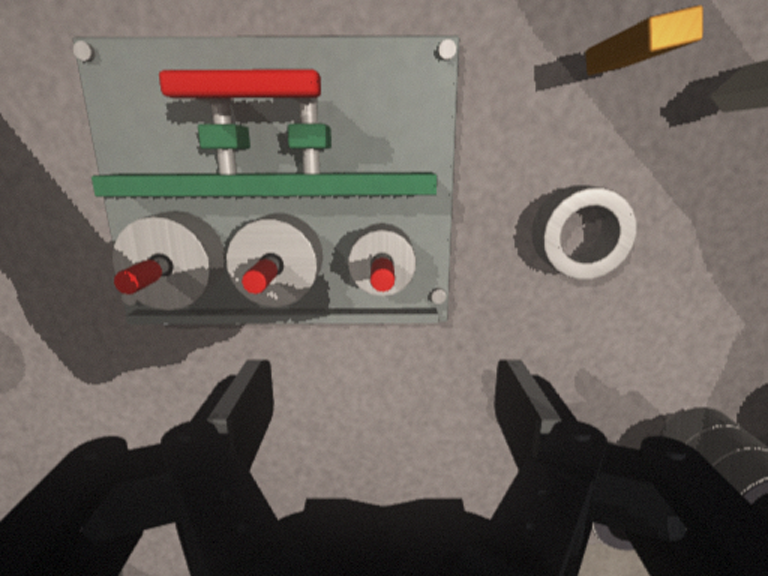

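Pin is upright in the small collar (head at (382,275), same height as the others). Now moving to hover over the brass bar.

move_arm(commands=[{"translation":[17,16,-1],"spin":-12.3,"grip":1},{"translation":[17,16,-1],"spin":-12.3,"grip":1},{"translation":[17,16,-1],"spin":-12.3,"grip":1},{"translation":[17,16,-1],"spin":-12.3,"grip":1},{"translation":[17,16,-1],"spin":-12.3,"grip":1},{"translation":[17,16,-1],"spin":-12.3,"grip":1},{"translation":[17,16,-1],"spin":-12.3,"grip":1},{"translation":[17,16,-1],"spin":-12.3,"grip":1},{"translation":[17,16,-1],"spin":-12.3,"grip":1},{"translation":[17,16,-1],"spin":-12.3,"grip":1}])

```text
t: 10.0
eef_pos: [0.4852, 0.3034, 0.2155]
orientation: [-0.007, 1.0, -0.001, -0.0]
force: [-0.7, 0.8, 0.4]
width: 0.0852
grip_force: 0.0
```

```bash
cp wrist.npz w_clamp2.npz
python3 - <<'E'
from h import *
c,d=grab("wrist");P=cloud(d);Z=P[...,2]
hsv=cv2.cvtColor(d["im"],cv2.COLOR_RGB2HSV);H,S=hsv[...,0].astype(int),hsv[...,1]
b=(H>15)&(H<33)&(S>120)&(Z>.074)&(Z<.088)
N,L,st,_=cv2.connectedComponentsWithStats(b.astype(np.uint8));i=1+st[1:,4].argmax();print(st[i])
pts=np.array([ray(d,u,v,.08)[:2] for v,u in np.argwhere(L==i)])*1000;r=cv2.minAreaRect(pts.astype(np.float32));print("brass",r)
to((r[0][0]/1000,r[0][1]/1000,.053),91)
# clamp second
d=load("w_clamp2");P=cloud(d);Z=P[...,2];hsv=cv2.cvtColor(d["im"],cv2.COLOR_RGB2HSV);H,S=hsv[...,0].astype(int),hsv[...,1]
g=(H>45)&(H<85)&(S>80)&(Z>.042)&(Z<.052)&(P[...,0]>.525)
pts=np.array([ray(d,u,v,.047)[:2] for v,u in np.argwhere(g)])*1000;r=cv2.minAreaRect(pts.astype(np.float32));print("plate",r)
E
```

```text
[241 198  28  18 449]
brass ((511.1803894042969, 302.77783203125), (18.56479263305664, 28.004215240478516), 0.8549715280532837)
t 10.05 eef [0.4853 0.3034 0.2157] yaw_y 90.79 tilt [-0.0004 -0.0012] -> transl [-2.59 -0.08 16.27] spin -0.21 w 0.0854 F [-0.  -0.  -0.8]
plate ((537.3939208984375, 49.10807800292969), (234.939697265625, 40.35479736328125), 78.93889617919922)
```

move_arm(commands=[{"translation":[-2.6,-0.15,3],"spin":0,"grip":1},{"translation":[-2.6,-0.15,6],"spin":0,"grip":1},{"translation":[-2.6,-0.15,9],"spin":0,"grip":1},{"translation":[-2.6,-0.15,12],"spin":0,"grip":1},{"translation":[-2.6,-0.15,14],"spin":0,"grip":1},{"translation":[-2.6,-0.15,15.5],"spin":0,"grip":1},{"translation":[-2.6,-0.15,16.2],"spin":0,"grip":1},{"translation":[-2.6,-0.15,16.2],"spin":0,"grip":1},{"translation":[-2.6,-0.15,16.2],"spin":0,"grip":1},{"translation":[-2.6,-0.15,16.2],"spin":0,"grip":-1},{"translation":[-2.6,-0.15,16.2],"spin":0,"grip":-1},{"translation":[-2.6,-0.15,16.2],"spin":0,"grip":-1},{"translation":[-2.6,-0.15,16.2],"spin":0,"grip":-1},{"translation":[-2.6,-0.15,16.2],"spin":0,"grip":-1},{"translation":[-2.6,-0.15,16.2],"spin":0,"grip":-1},{"translation":[-2.6,-0.15,16.2],"spin":0,"grip":-1}])

```text
t: 11.38
eef_pos: [0.5109, 0.3041, 0.0551]
orientation: [-0.008, 1.0, 0.0, 0.0]
force: [-1.3, -1.2, 5.1]
width: 0.0289
grip_force: 59.0
```

move_arm(commands=[{"translation":[0,0,-1],"spin":0,"grip":-1},{"translation":[0,0,-3],"spin":0,"grip":-1},{"translation":[0,0,-6],"spin":0,"grip":-1},{"translation":[0,0,-9],"spin":0,"grip":-1},{"translation":[0,0,-12],"spin":0,"grip":-1},{"translation":[0,0,-14],"spin":0,"grip":-1},{"translation":[0,0,-14],"spin":0,"grip":-1},{"translation":[0,0,-14],"spin":0,"grip":-1}])

```text
t: 12.05
eef_pos: [0.5104, 0.3044, 0.1948]
orientation: [-0.009, 1.0, 0.001, 0.0]
force: [-0.8, 0.6, -4.7]
width: 0.0287
grip_force: 60.1
```

Run:
```python
from h import *
c,d=grab("wrist");s=ctrl.observe();d2=dict(d);d2["M"]=np.array(c["hand_eye"]);P=cloud(d2)
hsv=cv2.cvtColor(d["im"],cv2.COLOR_RGB2HSV);H,S=hsv[...,0].astype(int),hsv[...,1]
b=(H>13)&(H<35)&(S>100)&(P[...,2]<.08)&(P[...,2]>-.06)
q=P[b];top=q[q[:,2]<np.percentile(q[:,2],1)+.005]
zt=np.median(top[:,2]);t=b&(abs(P[...,2]-zt)<.005)
pts=np.array([ray(d2,u,v,zt)[:2] for v,u in np.argwhere(t)])*1000
print(len(q),"top z",zt,cv2.minAreaRect(pts.astype(np.float32)))
fr=q[(q[:,2]>zt+.01)];A=np.c_[fr[:,1:],np.ones(len(fr))];print("front face x = a*y+b*z+c",np.linalg.lstsq(A,fr[:,0],rcond=None)[0],fr[:,1:].min(0),fr[:,1:].max(0))
# target
ey=np.array([np.cos(np.radians(78.8)),np.sin(np.radians(78.8))]);ex=np.array([ey[1],-ey[0]])
print("bar goal",np.array([.6195,.1145])-.037*ex)
to((.5,.3,.2),78.8)
```

```text
4800 top z -0.025480157014817532 ((-0.10684394836425781, 0.5481252670288086), (29.722408294677734, 20.732040405273438), 88.85272216796875)
front face x = a*y+b*z+c [-0.00265922  0.00188294  0.00667798] [-0.01528872 -0.0154709 ] [0.01508817 0.05169866]
bar goal [0.58320466 0.12168667]
t 12.1 eef [0.5095 0.3039 0.1933] yaw_y 90.98 tilt [-0.0016 -0.0008] -> transl [ 0.95 -0.37 -0.67] spin 12.18 w 0.029 F [ 0.8 -0.9 -4.4]
```

Run:
```python
from h import *
to((.5818,.1222,.125),78.8)
```

```text
t 12.1 eef [0.5095 0.3039 0.1933] yaw_y 90.98 tilt [-0.0016 -0.0008] -> transl [ -6.93 -18.28   6.83] spin 12.18 w 0.029 F [ 0.8 -0.9 -4.4]
```

move_arm(commands=[{"translation":[-6.9,-18.3,0],"spin":12.2,"grip":-1},{"translation":[-6.9,-18.3,0],"spin":12.2,"grip":-1},{"translation":[-6.9,-18.3,0],"spin":12.2,"grip":-1},{"translation":[-6.9,-18.3,0],"spin":12.2,"grip":-1},{"translation":[-6.9,-18.3,0],"spin":12.2,"grip":-1},{"translation":[-6.9,-18.3,0],"spin":12.2,"grip":-1},{"translation":[-6.9,-18.3,0],"spin":12.2,"grip":-1},{"translation":[-6.9,-18.3,0],"spin":12.2,"grip":-1},{"translation":[-6.9,-18.3,3],"spin":12.2,"grip":-1},{"translation":[-6.9,-18.3,5.5],"spin":12.2,"grip":-1},{"translation":[-6.9,-18.3,6.8],"spin":12.2,"grip":-1},{"translation":[-6.9,-18.3,6.8],"spin":12.2,"grip":-1},{"translation":[-6.9,-18.3,6.8],"spin":12.2,"grip":-1},{"translation":[-6.9,-18.3,6.8],"spin":12.2,"grip":-1}])

```text
t: 13.27
eef_pos: [0.5833, 0.1231, 0.1273]
orientation: [0.097, 0.995, 0.0, 0.001]
force: [1.0, 0.3, -3.1]
width: 0.0291
grip_force: 60.4
```

Run:
```python
from h import *
to((.5818,.1222,.125),78.8)
c,d=grab("wrist");save(d,"w6.png",(140,110,340,260),4)
d2=dict(d);d2["M"]=np.array(c["hand_eye"]);s=ctrl.observe();P=cloud(d);Q=cloud(d2);Z=P[...,2]
hsv=cv2.cvtColor(d["im"],cv2.COLOR_RGB2HSV);H,S=hsv[...,0].astype(int),hsv[...,1]
g=(H>45)&(H<85)&(S>80)&(Z>.043)&(Z<.052)&(P[...,0]>.53)
q=Q[g];r=cv2.minAreaRect(q[:,:2].astype(np.float32)*1000);print("plate tool mm",r)
# plate edges per column
for u in range(150,345,15):
    v=np.where(g[:,u])[0]
    if len(v)>2:
        zt=s["eef_pos"][2]-.047
        print(u,ray(d2,u,v.min()-.5,zt)[:2].round(4),ray(d2,u,v.max()+.5,zt)[:2].round(4))
b=(H>13)&(H<35)&(S>100)&(Q[...,2]<.08)&(Q[...,2]>-.012)
f=Q[b];print("bar face x,y,zmax",np.median(f[:,0]),np.median(f[:,1]),f[:,2].max())
```

```text
t 13.27 eef [0.5833 0.1231 0.1273] yaw_y 78.81 tilt [0.0017 0.0005] -> transl [ 0.13 -0.12  0.23] spin 0.01 w 0.0291 F [ 1.   0.3 -3.1]
plate tool mm ((28.6708984375, -81.34139251708984), (36.08680725097656, 235.05931091308594), 0.005186296068131924)
150 [ 0.0244 -0.0835] [ 0.0104 -0.0851]
165 [ 0.0253 -0.0715] [ 0.0104 -0.0729]
180 [ 0.0435 -0.0582] [ 0.0104 -0.0608]
195 [ 0.0458 -0.0464] [ 0.0104 -0.0486]
210 [ 0.0244 -0.0358] [ 0.0104 -0.0365]
225 [ 0.0244 -0.0239] [ 0.0104 -0.0243]
240 [ 0.0244 -0.012 ] [ 0.0104 -0.0122]
255 [ 0.0244 -0.    ] [ 0.0104 -0.0001]
270 [0.0244 0.0119] [0.0104 0.0121]
285 [0.0244 0.0238] [0.0104 0.0242]
300 [0.0244 0.0357] [0.012  0.0363]
bar face x,y,zmax 0.006832637381012044 -0.00033358801929528044 0.052485476763662386
```

View pics/w6.png

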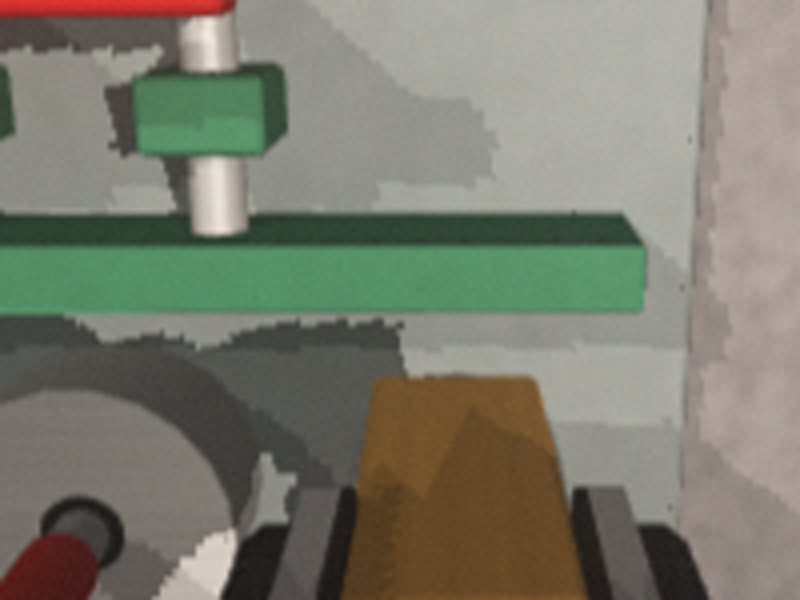

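Plate front edge leaves 3.6 mm behind the bar, out of 6 mm total, and it is aligned along the row. Shift back 0.6 mm and lower.

move_arm(commands=[{"translation":[0.06,-0.1,0.7],"spin":0,"grip":-1},{"translation":[0.06,-0.1,1.4],"spin":0,"grip":-1},{"translation":[0.06,-0.1,2],"spin":0,"grip":-1},{"translation":[0.06,-0.1,2.6],"spin":0,"grip":-1},{"translation":[0.06,-0.1,3.2],"spin":0,"grip":-1},{"translation":[0.06,-0.1,3.8],"spin":0,"grip":-1},{"translation":[0.06,-0.1,4.4],"spin":0,"grip":-1},{"translation":[0.06,-0.1,5.0],"spin":0,"grip":-1},{"translation":[0.06,-0.1,5.4],"spin":0,"grip":-1},{"translation":[0.06,-0.1,5.4],"spin":0,"grip":-1},{"translation":[0.06,-0.1,5.4],"spin":0,"grip":-1}])

```text
t: 14.23
eef_pos: [0.5817, 0.1214, 0.072]
orientation: [0.098, 0.995, -0.0, -0.0]
force: [-0.4, -0.4, -3.4]
width: 0.0289
grip_force: 60.5
```

move_arm(commands=[{"translation":[0,0,0.2],"spin":0,"grip":-1},{"translation":[0,0,0.35],"spin":0,"grip":-1},{"translation":[0,0,0.45],"spin":0,"grip":-1},{"translation":[0,0,0.5],"spin":0,"grip":-1},{"translation":[0,0,0.5],"spin":0,"grip":-1}])

```text
t: 14.65
eef_pos: [0.5818, 0.1215, 0.0673]
orientation: [0.098, 0.995, 0.0, 0.0]
force: [0.1, -0.7, -3.4]
width: 0.0288
grip_force: 60.6
```

move_arm(commands=[{"translation":[0,0,0.07],"spin":0,"grip":-1},{"translation":[0,0,0.07],"spin":0,"grip":-1},{"translation":[0,0,0.07],"spin":0,"grip":0.3},{"translation":[0,0,0.07],"spin":0,"grip":0.3},{"translation":[0,0,0.07],"spin":0,"grip":0.3},{"translation":[0,0,0.07],"spin":0,"grip":0.3},{"translation":[0,0,0.07],"spin":0,"grip":0.3},{"translation":[0,0,-0.7],"spin":0,"grip":0.3},{"translation":[0,0,-2],"spin":0,"grip":0.3},{"translation":[0,0,-4],"spin":0,"grip":0.3},{"translation":[0,0,-7],"spin":0,"grip":0.3},{"translation":[0,0,-10],"spin":0,"grip":-1},{"translation":[0,0,-10],"spin":0,"grip":-1},{"translation":[0,0,-10],"spin":0,"grip":-1}])

```text
t: 15.82
eef_pos: [0.5834, 0.1218, 0.1705]
orientation: [0.098, 0.995, 0.001, 0.003]
force: [-1.0, -0.5, -0.3]
width: 0.0202
grip_force: 0.0
```

Run:
```python
from h import *
# behind handle: handle centre ~ (.4935,.0578); clamp ex
ex=np.array([.981,-.194]);h=np.array([.6037,.036])-.115*ex;print("handle exp",h)
to((*(h-.045*ex),.17),78.8)
c,d=grab("wrist")
P=cloud(d);Z=P[...,2];hsv=cv2.cvtColor(d["im"],cv2.COLOR_RGB2HSV);H,S=hsv[...,0].astype(int),hsv[...,1]
b=(H>13)&(H<35)&(S>100)&(abs(Z-.092)<.005)&(abs(P[...,0]-.58)<.06);q=P[b]
if len(q)>10:print("bar top",len(q),cv2.minAreaRect(q[:,:2].astype(np.float32)*1000),q[:,2].mean())
m=((H<6)|(H>174))&(S>150)&(abs(Z-.084)<.006)&(P[...,0]<.54)
q=P[m]
if len(q)>10:print("handle",cv2.minAreaRect(q[:,:2].astype(np.float32)*1000))
save(d,"w7.png",s=1.5)
```

```text
handle exp [0.490885 0.05831 ]
t 15.82 eef [0.5834 0.1218 0.1705] yaw_y 78.76 tilt [0.0053 0.002 ] -> transl [12.33 -8.04 -0.03] spin -0.04 w 0.0202 F [-1.  -0.5 -0.3]
bar top 791 ((583.1319580078125, 119.5777587890625), (29.509244918823242, 17.412933349609375), 78.86866760253906) 0.09224044352737223
handle ((492.94384765625, 58.59001922607422), (89.19986724853516, 12.374125480651855), 78.70947265625)
```

View pics/w7.png

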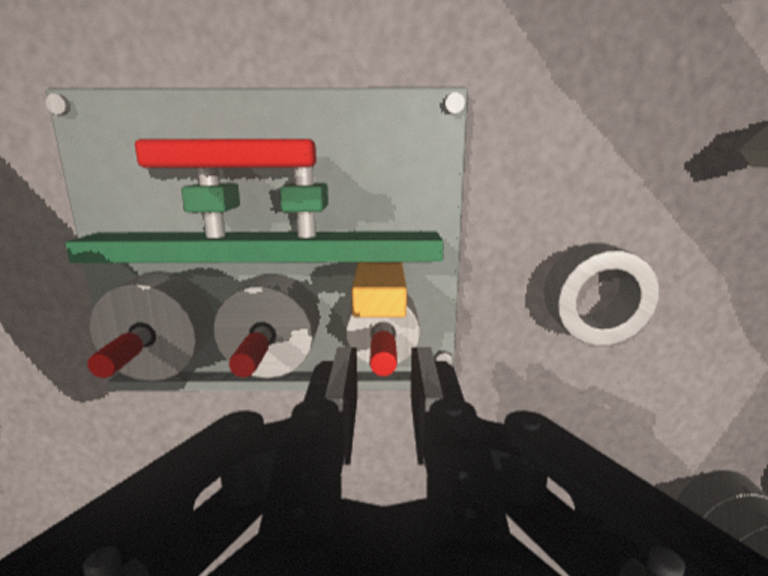

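The bar stands in the gap (top face at (380,300), height 92 mm, aligned) and the pin is still seated behind it. Now going behind the handle with the fingers shut.

move_arm(commands=[{"translation":[12.3,-8,0],"spin":0,"grip":-1},{"translation":[12.3,-8,0],"spin":0,"grip":-1},{"translation":[12.3,-8,0],"spin":0,"grip":-1},{"translation":[12.3,-8,0],"spin":0,"grip":-1},{"translation":[12.3,-8,0],"spin":0,"grip":-1},{"translation":[12.3,-8,0],"spin":0,"grip":-1},{"translation":[12.3,-8,3],"spin":0,"grip":-1},{"translation":[12.3,-8,6],"spin":0,"grip":-1},{"translation":[12.3,-8,9],"spin":0,"grip":-1},{"translation":[12.3,-8,11],"spin":0,"grip":-1},{"translation":[12.3,-8,11],"spin":0,"grip":-1},{"translation":[12.3,-8,11],"spin":0,"grip":-1}])

```text
t: 16.87
eef_pos: [0.4456, 0.0669, 0.0563]
orientation: [0.098, 0.995, -0.001, -0.001]
force: [0.2, 0.3, 0.6]
width: -0.0002
grip_force: 0.0
```

Run:
```python
from h import *
ex=np.array([.981,-.194]);h=np.array([.4925,.0585])
to((*(h-.02*ex),.058),78.8)
```

```text
t 16.87 eef [0.4456 0.0669 0.0563] yaw_y 78.77 tilt [-0.0024 -0.0013] -> transl [-2.76  0.09 -0.18] spin -0.03 w -0.0002 F [0.2 0.3 0.6]
```

move_arm(commands=[{"translation":[-1.2,0.1,0],"spin":0,"grip":-1},{"translation":[-2.2,0.1,0],"spin":0,"grip":-1},{"translation":[-2.6,0.1,0],"spin":0,"grip":-1},{"translation":[-3.0,0.1,0],"spin":0,"grip":-1},{"translation":[-3.3,0.1,0],"spin":0,"grip":-1},{"translation":[-3.3,0.1,0],"spin":0,"grip":-1},{"translation":[-3.3,0.1,0],"spin":0,"grip":-1}])

```text
t: 17.45
eef_pos: [0.4775, 0.0618, 0.0574]
orientation: [0.098, 0.995, 0.0, -0.0]
force: [-3.2, 1.6, 1.0]
width: 0.0003
grip_force: 1.3
```

move_arm(commands=[{"translation":[-0.2,0,0],"spin":0,"grip":-1},{"translation":[-0.4,0,0],"spin":0,"grip":-1},{"translation":[-0.6,0,0],"spin":0,"grip":-1},{"translation":[-0.6,0,0],"spin":0,"grip":-1},{"translation":[-0.6,0,0],"spin":0,"grip":-1}])

```text
t: 17.87
eef_pos: [0.4825, 0.0607, 0.0571]
orientation: [0.098, 0.995, 0.0, -0.002]
force: [-6.9, 1.4, 4.1]
width: -0.0003
grip_force: 2.8
```

```bash
cat > hm.py <<'E'
from h import *
s=ctrl.observe();print(s["eef_pos"].round(4),s["force"].round(1))
ex=np.array([.981,-.194])
c,d=grab("top")
for n in("top","scene"):
    c,dn=grab(n) if n=="scene" else (c,d)
    P=cloud(dn);Z=P[...,2];hsv=cv2.cvtColor(dn["im"],cv2.COLOR_RGB2HSV);H,S=hsv[...,0].astype(int),hsv[...,1]
    g=(H>45)&(H<85)&(S>110)&(Z>.015)&(Z<.06)&(P[...,0]>.45)&(P[...,0]<.62)&(abs(P[...,1])<.2)
    q=P[g][:,:2]@ex;print(n,"plate+guides mean along ex",q.mean().round(4),np.percentile(q,97).round(4))
    m=((H<6)|(H>174))&(S>150)&(abs(Z-.084)<.015)&(P[...,0]<.54)&(P[...,1]>-.1)
    q=P[m];print("handle along",(q[:,:2]@ex).mean().round(4),len(q))
E
python3 hm.py
```

```text
[0.4825 0.0607 0.0571] [-6.9  1.4  4.1]
top plate+guides mean along ex 0.5381 0.5446
handle along 0.4817 7hm.py:9: RuntimeWarning: Mean of empty slice.
  q=P[g][:,:2]@ex;print(n,"plate+guides mean along ex",q.mean().round(4),np.percentile(q,97).round(4))
  ret = ret.dtype.type(ret / rcount)
Traceback (most recent call last):
  File "hm.py", line 9, in <module>
    q=P[g][:,:2]@ex;print(n,"plate+guides mean along ex",q.mean().round(4),np.percentile(q,97).round(4))
                                                                           ~~~~~~~~~~~~~^^^^^^
IndexError: index -1 is out of bounds for axis 0 with size 0
```

move_arm(commands=[{"translation":[-0.15,0,0],"spin":0,"grip":-1},{"translation":[-0.3,0,0],"spin":0,"grip":-1},{"translation":[-0.3,0,0],"spin":0,"grip":-1},{"translation":[-0.3,0,0],"spin":0,"grip":-1}])

```text
t: 18.3
eef_pos: [0.4834, 0.0605, 0.0568]
orientation: [0.097, 0.995, 0.0, -0.004]
force: [-10.8, 1.9, 8.9]
width: 0.0003
grip_force: 5.3
```

```bash
cat > hm.py <<'E'
from h import *
s=ctrl.observe();print(s["eef_pos"].round(4),s["force"].round(1))
ex=np.array([.981,-.194]);o=np.array([.6037,.036])
c,d=grab("wrist");P=cloud(d);Z=P[...,2];hsv=cv2.cvtColor(d["im"],cv2.COLOR_RGB2HSV);H,S=hsv[...,0].astype(int),hsv[...,1]
X=(P[...,:2]-o)@ex
for n,m in(("handle",((H<6)|(H>174))&(S>130)&(abs(Z-.084)<.006)&(X<-.07)),("plate",(H>45)&(H<85)&(S>70)&(abs(Z-.047)<.005)&(X>-.075)),("bar",(H>13)&(H<35)&(S>100)&(abs(Z-.09)<.006)&(abs(X+.035)<.04)&(P[...,1]>.08))):
    if m.sum()>10:print(n,m.sum(),np.percentile(X[m],[3,50,97]).round(4))
save(d,"w_%d.png"%(s["t"]*100),s=1.5)
E
python3 hm.py; ls pics
```

```text
[0.4834 0.0605 0.0568] [-10.8   1.9   8.9]
handle 79 [-0.1044 -0.1018 -0.0993]
plate 206 [-0.0554 -0.0545 -0.0531]
crop1.png
scene1.png
top1.png
w1.png
w2.png
w3.png
w4.png
w5.png
w6.png
w7.png
w_1830.png
```

Force follows the expected law: 6 N of preload was overcome near 7 mm of travel. Ease the vertical load and push on in small steps.

move_arm(commands=[{"translation":[-0.1,0,-0.2],"spin":0,"grip":-1},{"translation":[-0.2,0,-0.2],"spin":0,"grip":-1},{"translation":[-0.3,0,-0.2],"spin":0,"grip":-1},{"translation":[-0.3,0,-0.2],"spin":0,"grip":-1},{"translation":[-0.3,0,-0.2],"spin":0,"grip":-1}])

```text
t: 18.77
eef_pos: [0.4844, 0.06, 0.0578]
orientation: [0.097, 0.995, -0.0, -0.006]
force: [-11.3, 3.5, 1.7]
width: 0.0001
grip_force: 5.9
```

```bash
python3 hm.py
python3 - <<'E'
from h import *
s=ctrl.observe();m=R.from_quat(s["orientation"]).as_matrix();print("tilt",m[:2,2],s["moment"].round(2))
d=load("wrist");P=cloud(d);Z=P[...,2];hsv=cv2.cvtColor(d["im"],cv2.COLOR_RGB2HSV);H,S=hsv[...,0].astype(int),hsv[...,1]
ex=np.array([.981,-.194]);o=np.array([.6037,.036]);X=(P[...,:2]-o)@ex
r=((H<6)|(H>174))&(S>130);g=(H>45)&(H<85)&(S>70)
for n,k in(("red",r),("green",g)):
    q=np.argwhere(k&(X<-.02));print(n,len(q),q.min(0),q.max(0),np.percentile(Z[k],[5,50,95]).round(3))
for u in range(20,500,60):print(u,[(int(v),round(float(X[v,u]),4),round(float(Z[v,u]),3)) for v in (np.where(g[:,u])[0][[0,-1]] if g[:,u].any() else [])],[(int(v),round(float(X[v,u]),4),round(float(Z[v,u]),3)) for v in (np.where(r[:,u])[0][[0,-1]] if r[:,u].any() else [])])
E
```

```text
[0.4844 0.06   0.0578] [-11.3   3.5   1.7]
handle 58 [-0.1026 -0.1009 -0.0975]
plate 272 [-0.0553 -0.0543 -0.0516]
tilt [-0.0110802   0.00052086] [ 0.66  2.25 -0.02]
red 80 [281 202] [363 339] [0.083 0.086 0.104]
green 1812 [255   2] [383 426] [0.018 0.038 0.148]
20 [] []
80 [] []
140 [(382, -0.1314, 0.148), (382, -0.1314, 0.148)] []
200 [(350, -0.1379, 0.144), (350, -0.1379, 0.144)] []
260 [(318, -0.0548, 0.035), (337, -0.1313, 0.133)] [(311, -0.1166, 0.104), (316, -0.0982, 0.085)]
320 [] []
380 [(378, -0.1165, 0.134), (378, -0.1165, 0.134)] []
440 [] []
```

move_arm(commands=[{"translation":[-0.15,0,-0.05],"spin":0,"grip":-1},{"translation":[-0.3,0,-0.1],"spin":0,"grip":-1},{"translation":[-0.45,0,-0.1],"spin":0,"grip":-1},{"translation":[-0.45,0,-0.1],"spin":0,"grip":-1},{"translation":[-0.45,0,-0.1],"spin":0,"grip":-1},{"translation":[-0.45,0,-0.1],"spin":0,"grip":-1}])

```text
t: 19.32
eef_pos: [0.4867, 0.0595, 0.0579]
orientation: [0.097, 0.995, -0.0, -0.008]
force: [-12.9, 5.2, -1.1]
width: 0.0001
grip_force: 7.2
```

```bash
python3 hm.py
```

```text
[0.4867 0.0595 0.0579] [-12.9   5.2  -1.1]
handle 49 [-0.1003 -0.0987 -0.0959]
plate 400 [-0.0553 -0.0541 -0.0499]
```

move_arm(commands=[{"translation":[-0.1,0,0],"spin":0,"grip":-1},{"translation":[-0.2,0,0],"spin":0,"grip":-1},{"translation":[-0.25,0,0],"spin":0,"grip":-1},{"translation":[-0.25,0,0],"spin":0,"grip":-1},{"translation":[-0.25,0,0],"spin":0,"grip":-1},{"translation":[-0.25,0,0],"spin":0,"grip":-1}])

```text
t: 19.87
eef_pos: [0.4884, 0.0592, 0.0579]
orientation: [0.097, 0.995, -0.0, -0.008]
force: [-15.4, 5.0, 1.8]
width: 0.0
grip_force: 8.3
```

```bash
python3 hm.py
python3 - <<'E'
from h import *
c,d=grab("top");P=cloud(d);Z=P[...,2];hsv=cv2.cvtColor(d["im"],cv2.COLOR_RGB2HSV);H,S=hsv[...,0].astype(int),hsv[...,1]
for n,m in(("brass",(H>17)&(H<33)&(S>130)),("red",((H<6)|(H>174))&(S>170))):
    m=m&(Z>.06)&(Z<.11)&(P[...,0]>.5)&(P[...,0]<.7)&(abs(P[...,1])<.25)
    N,L,st,_=cv2.connectedComponentsWithStats(m.astype(np.uint8))
    for i in range(1,N):
        if st[i,4]>4:q=P[L==i];print(n,st[i,4],q.mean(0).round(4),q[:,2].max().round(4))
E
```

```text
[0.4884 0.0592 0.0579] [-15.4   5.    1.8]
handle 55 [-0.0986 -0.0965 -0.0933]
plate 514 [-0.0552 -0.054  -0.0482]
brass 66 [0.5879 0.116  0.0895] 0.1006
red 16 [0.6203 0.1126 0.0907] 0.098
red 17 [0.6054 0.0337 0.0909] 0.0971
red 17 [ 0.5902 -0.043   0.093 ] 0.0995
```

move_arm(commands=[{"translation":[0,0,0],"spin":0,"grip":-1},{"translation":[0,0,0],"spin":0,"grip":-1},{"translation":[0,0,0],"spin":0,"grip":-1},{"translation":[0,0,0],"spin":0,"grip":-1}])

```text
t: 20.3
eef_pos: [0.4884, 0.0592, 0.0579]
orientation: [0.097, 0.995, -0.0, -0.008]
force: [-16.0, 5.1, 1.3]
width: 0.0002
grip_force: 8.3
```

Run:
```python
from h import *
s=ctrl.observe();print(s["t"],s["eef_pos"],s["force"])
if -17.5<s["force"][0]<-13: print(order.hand_in())
```

```text
20.3 [0.48839812 0.05917518 0.05787948] [-16.02210606   5.05050219   1.34265596]
the job is handed in; nothing more can be done
None
```

The job is handed in at about 20 s: the pin is seated in the small collar, the brass bar stands in front of it, and the handle is held pressed at about 16 N, roughly 12 mm of travel judged from the force (13 mm from arm position); no verdict came back.

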